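Dose the instrument soak box from the pump bottle and shut it

ROBOT

A 7-joint arm with a two-finger parallel gripper is mounted at the origin on the work surface. World frame = base frame: x ahead of the robot, y to its left, z up, the work surface at z = 0. Lengths are in mm, angles in rad, forces in N, time in s.
With the tool pointing down it reaches from about 400 to 875 mm from the base axis. Payload 4.4 kg.
Tool frame: the origin (TCP) lies on the centre line of the jaws, within the pads' length; the fingertips stand 14 mm ahead of it and the grasp point (between the pads) lies 5 mm behind it (tips_ahead is the distance from the TCP to the fingertips, in mm); z points along the fingers, y is the line along which they close (so a half turn about z gives the same grasp; the last joint's range is limited). The gripper opens to 85 mm and grips with 20 to 120 N. Pads are 22 mm wide; open, the fingers measure 114 mm over their backs; the gripper's body (76 mm by 85 mm) begins 54 mm behind the grasp point. The pads swing forward as they close: fully open they stand 13 mm farther back than shut.
Start: joints at [-1.177, 0.628, 0.038, 1.517, -0.027, 0.996, -0.02], TCP at [288.429, 582.518, 217.513] pointing down, gripper open.
Joint ranges: [-3.06, 3.06], [-0.37, 2.12], [-1.25, 1.32], [0.18, 2.47], [-1.1, 4.24], [0.23, 1.98], [-2.94, 2.94]. Speed limits (rad/s): [2.57, 2.57, 3.14, 3.14, 3.14, 3.14, 3.14].

INTERFACE

Orientations are given as [roll, pitch, yaw] about the fixed x, y, z axes, in that order (R = Rz(yaw) Ry(pitch) Rx(roll)).
In Python, from cell import * gives the robot as it stands.
- The arm moves only by the tool move_arm, never from a script. Its argument "rows" is text: rows parted by semicolons, each of 7 numbers parted by spaces: the shift along the tool's x, y, z scaled (see below), then the turn, a rotation vector about the tool's x, y, z scaled (see below), then the closure, from -1 (fully open) to 1 (shut). A call has 1 to 12 rows; each row is the pose to reach, as a shift and turn from the pose commanded when the call began, along the tool's axes at that moment; what a row does not reach only later rows make up. The controller multiplies each number of a shift by 0.3 m and each number of a turn by pi/2 rad. A row lasts 1/12 s, in which the tool goes at most 41.7 mm and 7.16 degrees, less where a joint would pass 70% of its speed; a pose out of reach is approached as far as the arm can. A call with a number of a shift or a turn outside -1 to 1 is refused whole. A call with a gripper value outside its range is refused whole. The fingers move at their own pace and stop on an object; the grip force is fixed at half the most. Time passes only in rows, so rows that repeat a pose let the fingers close. It gives the time, the measured TCP pose, the force, the opening and the grip force at its end, in the units of the state.
- read_state(): the state, without advancing time (a new reading comes with each control period).
- get_image(name): name is "side" or "top"; returns a dict with "img" (400x640x3 uint8, red, green, blue), "vfov" (degrees; the focal length in pixels is half the picture's height over the tangent of half this angle, whatever the lens; pixels are square), "cx", "cy" (the principal point, pixels), "extrinsics" (4x4, takes a point from camera to world coordinates). Camera axes: x right, y up, looking along -z (the intrinsics and any distortion apply to the point x, -y, -z); pixel columns grow to the right and rows downward; lengths in mm; the calibration is good to about 2 mm. A picture is of the moment at which its call begins. There is no depth.
- finish_job(): hands the job in; it is judged then, once.
The state is a dict: "clock": time; "qpos": joint angles; "qd": joint speeds; "tau": joint torques, N m; "eef_pos": TCP position; "tool_rot": TCP orientation; "force": force on the tool from outside, world axes, zero at the start; "torque": the same for the moment, N m; "width": finger opening in mm; "gripper_force": force on a finger pad.
Only numpy, scipy, OpenCV 4.12 (cv2) and the standard library are available. Lean on these libraries where they do the work, as an engineer would, in place of code of your own. Each camera call takes 0.05 s, during which the arm holds its last target. There are 200 camera calls.

TASK

Bring the open soak box of instruments under the spout of the disinfectant pump bottle so that the spout points well inside its opening, press the pump head all the way down and let it spring fully back up, then shut the box's lid. Keep the box level and leave it standing flat on the bench, work the pump only over the open box, and leave the other things on the bench where they stand.

Things in the scene. Friction and masses are not known exactly. Their poses are not given: they have to be found in the camera images.
- stand: Pump bottle fixed in its steel bench stand: pale round bottle 76 mm in diameter, blue collar (top 164 mm up), dark clamp band 83 mm in diameter at 82 to 98 mm up, upright behind it. Origin: on the bench, on the bottle's axis; z up; the spout points along -x. The 8 mm thick base plate reaches 42 mm in front of the axis (-x), 88 mm behind it and 65 mm to each side.
- pump (a joint): How far the blue pump head on the bottle is pressed down, in m: 0 is fully up, 0.018 fully down against its stop. It is sprung: it starts to move at about 4 N, needs about 12 N at the bottom, and returns by itself. Head and spout move down together.
- pump_top (a point): Centre of the round flat top of the pump head, the place to press, 36 mm in diameter, on the bottle's axis, 208 mm above the bench when up (moves with the head). Its x axis is parallel to the stand's: the spout leaves the head along -x.
- nozzle (a point): Outlet at the tip of the blue spout (a tube 12 mm thick), 98 mm from the bottle's axis, 174 mm above the bench when the head is up (moves with the head).
- soak_box: Loose white box, steel instruments on its floor (up to 10 mm high), 90 (x) by 184 (y) by 48 mm, about 0.5 kg; blue lid hinged along the top of its -x long side, open at the start. Origin: centre of its underside, z up. Opening 82 by 168 mm. Long walls 4 mm thick; end walls 8 mm thick, centred at y = +-88 mm, can be pinched from above. Slides on the bench.
- lid (a joint): Opening angle of the box's lid in rad: 0 shut, lying on the rim, about 1.57 upright, 1.9 fully open, leaning back over the outside of the hinge. Free hinge with a little damping: past upright it falls open to 1.9; brought forward of upright it falls shut by itself.
- lid_hinge (a point): Middle of the lid's hinge line, on the rim (48 mm above the box's underside) of the box's -x long side. Axes as the box's; the hinge runs along y.
- lid_edge (a point): Middle of the lid's free edge, 90 mm from the hinge line (the lid is a plate 90 by 184 mm, 5 mm thick, with a 9 mm high finger rib, 60 mm long, on its outer face, centred 10 mm from the free edge). Shut, it lies on the rim above the box's +x long side.
- box_mouth (a point): Centre of the box's opening, level with its rim, 48 mm above its underside.
- plate_a: Clear six-well plate with lid, 128 (x) by 86 (y) by 21 mm, loose; leave it. Origin: centre of its underside.
- plate_b: A second six-well plate like plate_a, off to the right, near the robot; leave it. Origin: centre of its underside.
- tip_box: Box of pipette tips, blue with a clear lid, 122 (x) by 86 (y) by 70 mm; leave it. Origin: centre of its underside.
- flask: Clear culture flask lying flat, red cap to its -x end, about 160 (x) by 84 (y) by 36 mm; leave it. Origin: on its underside, 75 mm from the body's +x end.
- wash_bottle: White wash bottle with a red cap and bent white tube, 72 mm in diameter, about 195 mm high, loose; leave it. Origin: centre of its underside.
- timer: Small white bench timer with three buttons, 62 (x) by 74 (y) by 22 mm; leave it. Origin: centre of its underside.
Things that resemble listed ones, but are neither listed nor needed, are in the scene too. Leave any turquoise look-alike of the stand alone.

How it is judged (in metres and radians):
On the way, in this order (a step that is already met when the one before it is completed fails the run):
1. the open box stands on the bench under the spout, the outlet over its opening and clear of its walls (x of nozzle in the frame of soak_box between -0.03 and 0.03 m and y of nozzle in the frame of soak_box between -0.07 and 0.07 m and value of joint lid above 1.2 rad and height (world z) of soak_box below 0.005 m and linear speed of soak_box below 0.02 m/s and value of joint pump below 0.003 m), for 0.2 s.
2. the pump head is pressed down its full stroke over the open box (x of nozzle in the frame of soak_box between -0.03 and 0.03 m and y of nozzle in the frame of soak_box between -0.07 and 0.07 m and value of joint lid above 1.2 rad and value of joint pump above 0.015 m), for 0.1 s.
3. the pump head has sprung back up (value of joint pump below 0.002 m), for 0.1 s.
At the end, for the whole second after the job is handed in: The box's lid is shut (within 0.06 rad), the box stands flat on the bench (within 4 mm and 0.04 rad) at rest, and the pump head is fully up (within 2 mm). Where on the bench the shut box finally stands does not matter (value of joint lid below 0.06 rad and value of joint pump below 0.002 m and angle between soak_box's own z axis and vertical below 0.04 rad and height (world z) of soak_box below 0.004 m and linear speed of soak_box below 0.01 m/s); the robot touches nothing.
It fails at once if the pump is pressed while its spout is not over the open box, or the lid is not open (value of joint pump above 0.006 m and not (x of nozzle in the frame of soak_box between -0.03 and 0.03 m and y of nozzle in the frame of soak_box between -0.07 and 0.07 m and value of joint lid above 1.2 rad)).
It fails at once if the soak box is tipped by more than about 17 degrees (angle between soak_box's own z axis and vertical above 0.3 rad).
It fails at once if a bystander (six-well plates, tip box, flask, wash bottle, timer) is pushed more than 20 mm (distance of any of plate_a, plate_b, tip_box, flask, wash_bottle, timer from where it was at the start of the episode above 0.02 m).
It fails at once if a bystander is tipped over (angle between any of plate_a, plate_b, tip_box, flask, wash_bottle, timer's own z axis and vertical above 0.35 rad).
It also fails if it takes over 72 s, if anything falls off the work surface, if the arm or the gripper's body presses on something with over 40 N, if the wrist force passes 120 N, or if a joint passes its speed limit or range.

## Working session

There is one attempt and no reset: what is moved stays moved. The work goes in short steps, Python scripts to look and compute and a tool call to move; the robot and the scene stay as the last step left them, time stands still between calls to the robot, and variables do not carry over. Pictures are saved under pics/ and viewed, at most 10 in all, crops included, and the job is handed in when it is done.

Besides the shell and the picture viewer there is one more tool, called after "Request:" as name(argument=value, ...) on one line, values as JSON. move_arm: Moves the arm, as the interface text tells. Its arguments: {"type":"object","properties":{"rows":{"type":"string"}},"required":["rows"]}

```bash
mkdir -p pics; ls; cat > h.py <<'E'
from cell import *
import numpy as np, cv2
def snap(n,f):
    d=get_image(n); cv2.imwrite(f,d["img"][:,:,::-1]); return d
def K(d):
    h=d["img"].shape[0]; f=h/2/np.tan(np.radians(d["vfov"])/2); return f
def pix2z(d,u,v,z):
    f=K(d);E=np.array(d["extrinsics"]);r=E[:3,:3]@np.array([(u-d["cx"])/f,-(v-d["cy"])/f,-1]);o=E[:3,3]
    return o+r*(z-o[2])/r[2]
def proj(d,p):
    f=K(d);E=np.array(d["extrinsics"]);c=E[:3,:3].T@(np.array(p)-E[:3,3]);return d["cx"]+f*c[0]/-c[2],d["cy"]-f*c[1]/-c[2]
E
python3 - <<'E'
from h import *
for n in("side","top"):
    d=snap(n,f"pics/{n}0.png"); print({k:v for k,v in d.items() if k!="img"})
print(read_state())
E
```

```text
pics
{'vfov': 44.70812547512648, 'cx': 316.4839396747973, 'cy': 201.8318585749186, 'extrinsics': array([[-9.96300756e-01,  4.22833986e-02, -7.48125522e-02,
         3.99789995e+02],
       [-8.58175344e-02, -5.35030591e-01,  8.40462740e-01,
         1.34741006e+03],
       [-4.48938305e-03,  8.43773892e-01,  5.36680040e-01,
         1.06180100e+03],
       [ 0.00000000e+00,  0.00000000e+00,  0.00000000e+00,
         1.00000000e+00]])}
{'vfov': 57.82493234985881, 'cx': 318.0098816586657, 'cy': 191.09833415975584, 'extrinsics': array([[ 1.16003788e-02,  9.92560897e-01, -1.21195285e-01,
         3.69734761e+02],
       [-9.99928167e-01,  1.11492958e-02, -4.39943269e-03,
        -9.05808349e+01],
       [-3.01546277e-03,  1.21237615e-01,  9.92618934e-01,
         1.21640354e+03],
       [ 0.00000000e+00,  0.00000000e+00,  0.00000000e+00,
         1.00000000e+00]])}
{'clock': 0.1, 'qpos': array([-1.1767972 ,  0.62924965,  0.03844483,  1.51819549, -0.02698914,
        0.99629673, -0.02001374]), 'qd': array([ 0.00021512, -0.0031566 ,  0.00120493, -0.00251824, -0.00015204,
       -0.00092382, -0.00184561]), 'tau': array([ 1.94104425e-03, -5.64540231e+01,  1.23000596e+00, -1.93976891e+01,
        1.11929473e-02,  5.39154091e-03,  1.06932029e-05]), 'eef_pos': array([288.18327314, 582.02024862, 216.70683526]), 'tool_rot': array([-3.13996155e+00,  2.36055690e-05,  2.68178730e+00]), 'force': array([ 0.47479233, -0.9344214 , -0.15797508]), 'torque': array([-0.00352749,  0.01223183,  0.00494829]), 'gripper_force': 0.0, 'width': 85.32537902087918}
```

View pics/top0.png

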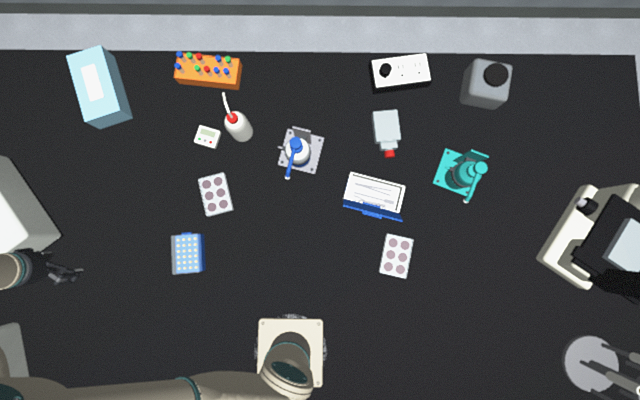

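View pics/side0.png

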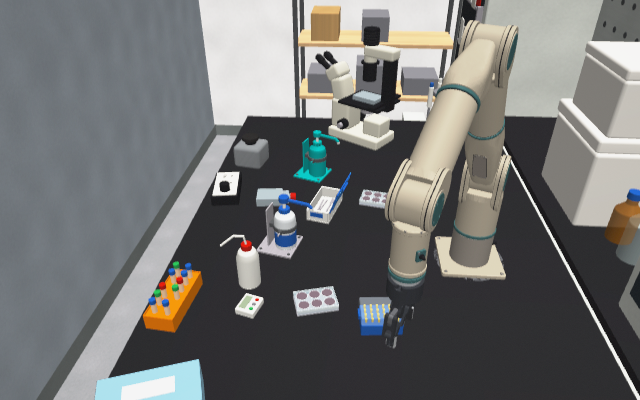

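Candidates: the blue-headed bottle in its stand at (297,150) in top, against the turquoise look-alike at (463,172). The blue one fits the description (pale bottle, blue collar and head). The only open white box with a blue lid is at (373,197). I'll confirm with an enlarged crop.

```bash
python3 - <<'E'
from h import *
d=get_image("top"); s=get_image("side")
cv2.imwrite("pics/crop1.png",cv2.resize(d["img"][112:232,260:420,::-1],None,fx=5,fy=5,interpolation=cv2.INTER_CUBIC))
cv2.imwrite("pics/crop2.png",cv2.resize(s["img"][160:280,230:390,::-1],None,fx=5,fy=5,interpolation=cv2.INTER_CUBIC))
for p in([0,0,0],[288,582,203]): print(proj(d,p),proj(s,p))
E
```

```text
(np.float64(289.61550793821647), np.float64(350.9643476672772)) (np.float64(467.3286094255641), np.float64(257.6433382712362))
(np.float64(74.99156276494716), np.float64(262.32303256628103)) (np.float64(396.7768701149777), np.float64(343.78119588704715))
```

View pics/crop1.png

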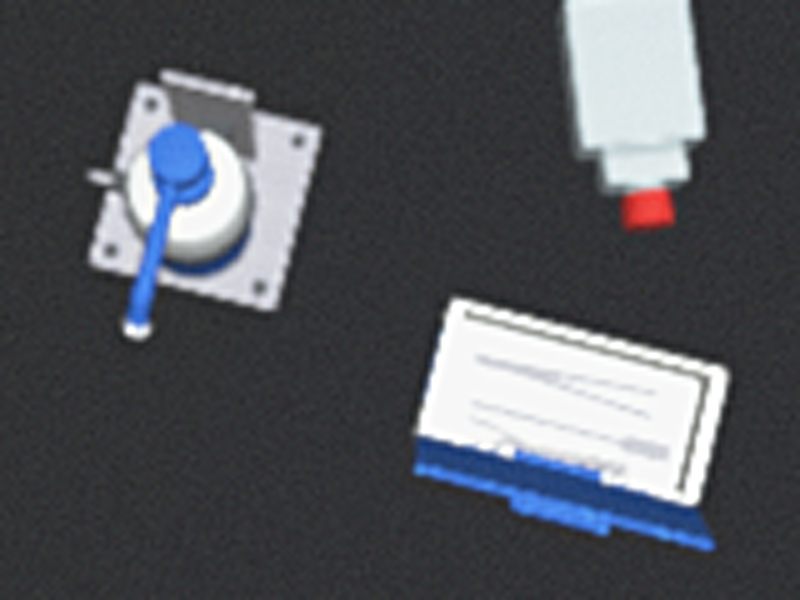

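View pics/crop2.png

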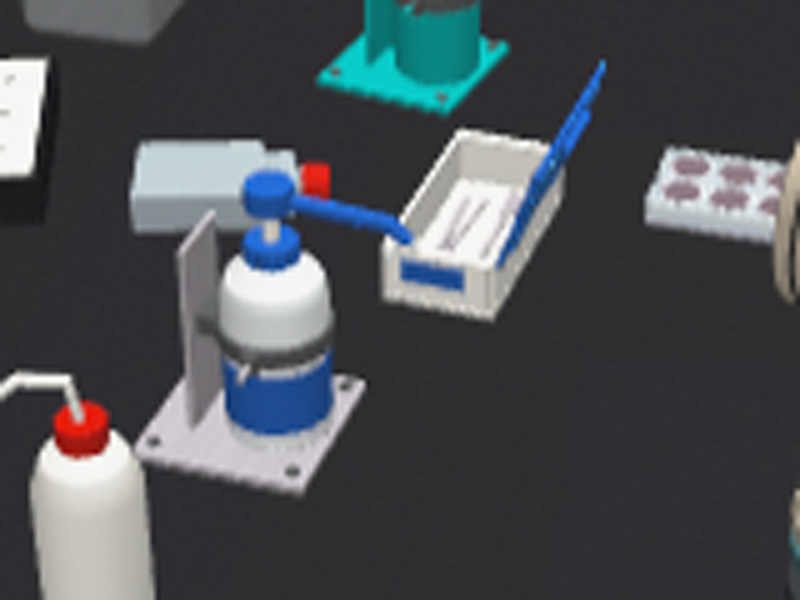

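The first crop shows the pump head at about (180,152), the nozzle at (137,327) and the box rim corners at (452,298), (728,368), (418,437) and (698,505). The second confirms the pale bottle with the blue collar, and the box with its lid open. Now to compute positions.

```bash
python3 - <<'E'
from h import *
d=get_image("top"); s=get_image("side")
def c(u,v,z,d=d,o=(260,112)): return pix2z(d,(u+.5)/5-.5+o[0],(v+.5)/5-.5+o[1],z)[:2]
P={k:c(*v) for k,v in dict(top=(180,152,208),noz=(137,330,168),p1=(138,83,8),p2=(322,127,8),p3=(275,308,8),p4=(92,265,8),
 b1=(452,298,48),b2=(728,368,48),b3=(418,437,48),b4=(698,505,48),fl_cap=(645,230,15),fl1=(575,150,20)).items()}
for k,v in P.items(): print(k,v.round(1))
S=lambda u,v,z:c(u,v,z,s,(230,160))
print("side top",S(270,182,208),"noz",S(405,236,170),"b+x+y bottom",S(383,298,0),"rim",S(385,248,48),"far rim",S(460,132,48),"-x+y bot",S(495,318,0))
print("sizes",[np.linalg.norm(P[a]-P[b]).round(1) for a,b in("p1p2 p2p3 p3p4 p4p1 b1b2 b3b4 b1b3 b2b4").split and [("p1","p2"),("p2","p3"),("b1","b2"),("b3","b4"),("b1","b3"),("b2","b4")]])
# plate full frame pts: others
for n,u,v,z in[("plate_a",215,194,21),("tip",187,254,70),("plate_b",397,256,21),("timer",207,137,22),("wash",232,118,195),("turq noz",466,200,170)]: print(n,pix2z(d,u,v,z)[:2].round())
E
```

```text
top [633.3 -20.5]
noz [536.6   5.4]
p1 [733.8  23.1]
p2 [ 704.1 -103.6]
p3 [578.1 -73. ]
p4 [606.3  51.6]
b1 [ 579.1 -189.3]
b2 [ 534.9 -368.9]
b3 [ 487.5 -167.3]
b4 [ 445.5 -348. ]
fl_cap [ 633.1 -322.4]
fl1 [ 686.7 -274.8]
side top [631.28059005 -17.14999138] noz [541.16146242 -16.6102885 ] b+x+y bottom [ 576.60097776 -188.08042443] rim [ 574.0304784  -185.38757312] far rim [ 530.59803437 -362.19671926] -x+y bot [ 488.85127575 -168.1298151 ]
sizes [np.float64(130.1), np.float64(129.6), np.float64(185.0), np.float64(185.5), np.float64(94.2), np.float64(91.8)]
plate_a [502. 257.]
tip [307. 322.]
plate_b [ 306. -345.]
timer [696. 293.]
wash [706. 167.]
turq noz [ 476. -515.]
```

```bash
cat >> h.py <<'E'
from scipy.spatial.transform import Rotation as R
def plan(*T, start=None):
    s=read_state(); p=s["eef_pos"]; r=R.from_euler("xyz",s["tool_rot"])
    print("at",p.round(1),s["tool_rot"].round(3),"q",s["qpos"].round(2),"F",s["force"].round(1),"w",round(s["width"],1),"t",s["clock"])
    for t in T:
        g=R.from_euler("xyz",[np.pi,0,t[3]])
        print(t,"->",(r.inv().apply(np.array(t[:3])-p)/300).round(3),((r.inv()*g).as_rotvec()/(np.pi/2)).round(3))
E
python3 - <<'E'
from h import *
plan((400,320,300,2.908))
E
```

```text
at [288.3 582.3 217.2] [-3.141 -0.     2.682] q [-1.18  0.63  0.04  1.52 -0.03  1.   -0.02] F [ 0.6  0.1 -0.4] w 85.3 t 0.3
(400, 320, 300, 2.908) -> [-0.722 -0.619 -0.276] [-0.    -0.    -0.144]
```

Request:
move_arm(rows="-0.3 -0.26 -0.276 0 0 -0.07 -1;-0.722 -0.619 -0.276 0 0 -0.144 -1;-0.722 -0.619 -0.276 0 0 -0.144 -1;-0.722 -0.619 -0.276 0 0 -0.144 -1;-0.722 -0.619 -0.276 0 0 -0.144 -1;-0.722 -0.619 -0.276 0 0 -0.144 -1;-0.722 -0.619 -0.276 0 0 -0.144 -1;-0.722 -0.619 -0.276 0 0 -0.144 -1;-0.722 -0.619 -0.276 0 0 -0.144 -1;-0.722 -0.619 -0.276 0 0 -0.144 -1")

```text
clock: 1.13
eef_pos: [400.0, 320.5, 300.5]
tool_rot: [3.14, -0.0, 2.907]
force: [0.6, -0.1, -0.2]
width: 85.3
gripper_force: 0.0
```

```bash
python3 - <<'E'
from h import *
plan((450,40,300,2.908))
E
```

```text
at [400.  320.5 300.5] [ 3.14  -0.     2.907] q [-0.73  0.34  0.01  1.78 -0.    1.02  0.61] F [ 0.6 -0.1 -0.2] w 85.3 t 1.1333
(450, 40, 300, 2.908) -> [-0.379 -0.871  0.   ] [ 0.001 -0.    -0.   ]
```

Request:
move_arm(rows="-0.379 -0.871 0 0 0 0 -1;-0.379 -0.871 0 0 0 0 -1;-0.379 -0.871 0 0 0 0 -1;-0.379 -0.871 0 0 0 0 -1;-0.379 -0.871 0 0 0 0 -1;-0.379 -0.871 0 0 0 0 -1;-0.379 -0.871 0 0 0 0 -1;-0.379 -0.871 0 0 0 0 -1;-0.379 -0.871 0 0 0 0 -1")

```text
clock: 1.88
eef_pos: [450.6, 39.8, 299.9]
tool_rot: [3.141, -0.001, 2.907]
force: [-1.2, 0.5, -0.4]
width: 85.5
gripper_force: 0.0
```

```bash
python3 - <<'E'
from h import *
plan((490,-230,260,2.908))
E
```

```text
at [450.6  39.8 299.9] [ 3.141e+00 -1.000e-03  2.907e+00] q [-0.26  0.25  0.13  1.93 -0.04  0.97  1.23] F [-1.2  0.5 -0.4] w 85.5 t 1.8833
(490, -230, 260, 2.908) -> [-0.337 -0.844  0.132] [ 0.    -0.    -0.001]
```

Request:
move_arm(rows="-0.337 -0.844 0.132 0 0 0 -1;-0.337 -0.844 0.132 0 0 0 -1;-0.337 -0.844 0.132 0 0 0 -1;-0.337 -0.844 0.132 0 0 0 -1;-0.337 -0.844 0.132 0 0 0 -1;-0.337 -0.844 0.132 0 0 0 -1;-0.337 -0.844 0.132 0 0 0 -1;-0.337 -0.844 0.132 0 0 0 -1;-0.337 -0.844 0.132 0 0 0 -1")

```text
clock: 2.63
eef_pos: [491.1, -228.5, 259.5]
tool_rot: [3.14, -0.002, 2.91]
force: [0.4, -0.1, -1.0]
width: 85.2
gripper_force: 0.0
```

```bash
python3 - <<'E'
from h import *
plan((498,-354,200,2.908),(498,-354,100,2.908))
E
```

```text
at [ 491.1 -228.5  259.5] [ 3.14e+00 -2.00e-03  2.91e+00] q [ 0.23  0.43  0.22  1.77 -0.11  0.95  1.84] F [ 0.4 -0.1 -1. ] w 85.2 t 2.6333
(498, -354, 200, 2.908) -> [-0.119 -0.402  0.197] [ 0.001 -0.001  0.001]
(498, -354, 100, 2.908) -> [-0.119 -0.403  0.531] [ 0.001 -0.001  0.001]
```

Request:
move_arm(rows="-0.12 -0.403 0.197 0 0 0 -1;-0.12 -0.403 0.197 0 0 0 -1;-0.12 -0.403 0.197 0 0 0 -1;-0.12 -0.403 0.197 0 0 0 -1;-0.12 -0.403 0.53 0 0 0 -1;-0.12 -0.403 0.53 0 0 0 -1;-0.12 -0.403 0.53 0 0 0 -1;-0.12 -0.403 0.53 0 0 0 -1")

```text
clock: 3.3
eef_pos: [496.3, -349.8, 97.0]
tool_rot: [3.135, -0.008, 2.913]
force: [-0.3, -0.0, -0.8]
width: 85.4
gripper_force: 0.0
```

```bash
python3 - <<'E'
from h import *
plan((498,-354,35,2.908))
d=get_image("top"); s=get_image("side")
a=cv2.resize(d["img"][150:250,330:430,::-1],(400,400),interpolation=cv2.INTER_CUBIC);b=cv2.resize(s["img"][150:250,290:390,::-1],(400,400),interpolation=cv2.INTER_CUBIC)
cv2.imwrite("pics/g.png",np.hstack([a,b]))
E
```

```text
at [ 496.3 -349.8   97. ] [ 3.135 -0.008  2.913] q [ 0.46  0.73  0.17  1.74 -0.18  0.7   2.08] F [-0.3 -0.  -0.8] w 85.4 t 3.3
(498, -354, 35, 2.908) -> [-0.01  -0.014  0.207] [ 0.004 -0.005  0.003]
```

View pics/g.png

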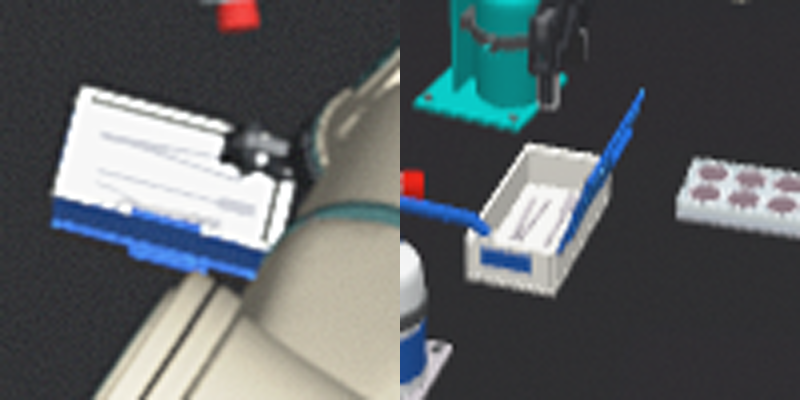

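Crop: the inner finger is over the box interior by the -y end (258,150 in the left panel), and the lid is clear. Descend.

Request:
move_arm(rows="0 0 0 0 0 0 -1;0 0 0.06 0 0 0 -1;0 0 0.12 0 0 0 -1;0 0 0.17 0 0 0 -1;0 0 0.21 0 0 0 -1;0 0 0.215 0 0 0 -1;0 0 0.215 0 0 0 -1")

```text
clock: 3.98
eef_pos: [497.6, -356.2, 37.8]
tool_rot: [-3.141, 0.001, 2.908]
force: [0.3, -0.7, 0.0]
width: 85.1
gripper_force: 0.0
```

Request:
move_arm(rows="0 0 0 0 0 0 0;0 0 0 0 0 0 0.5;0 0 0 0 0 0 1;0 0 0 0 0 0 1;0 0 0 0 0 0 1;0 0 0 0 0 0 1;0 0 0 0 0 0 1;0 0 0 0 0 0 1;0 0 0 0 0 0 1;0 0 0 0 0 0 1")

```text
clock: 4.82
eef_pos: [497.0, -356.2, 37.1]
tool_rot: [3.142, -0.0, 2.908]
force: [-0.2, -0.0, -0.3]
width: 0.1
gripper_force: 0.0
```

```bash
python3 - <<'E'
from h import *
d=get_image("top"); s=get_image("side")
a=cv2.resize(d["img"][150:250,330:430,::-1],(400,400),interpolation=cv2.INTER_CUBIC);b=cv2.resize(s["img"][150:250,290:390,::-1],(400,400),interpolation=cv2.INTER_CUBIC)
cv2.imwrite("pics/g2.png",np.hstack([a,b]))
E
```

```text
(no output)
```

View pics/g2.png

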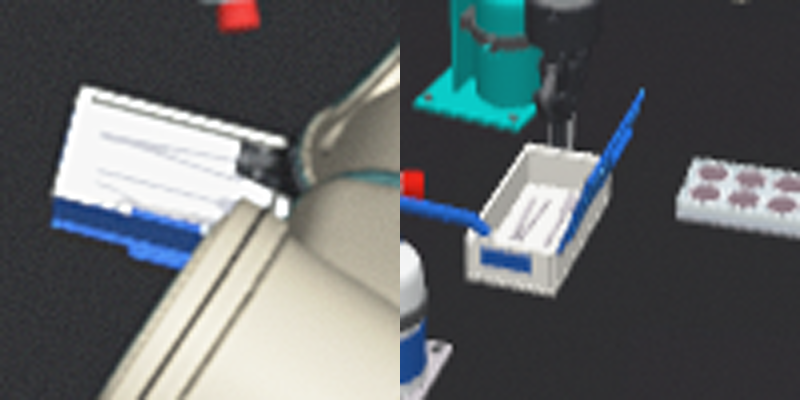

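```bash
python3 - <<'E'
from h import *
d=get_image("top"); s=get_image("side")
for p in([497,-356,23],[497,-356,48],[497,-356,100]):
    a=proj(d,p);b=proj(s,p); print(p,[(a[0]-330)*4,(a[1]-150)*4],[400+(b[0]-290)*4,(b[1]-150)*4])
def S(u,v,z): return pix2z(s,290+(u-400+.5)/4-.125*0,150+v/4,z)[:2].round(1)
def T(u,v,z): return pix2z(d,330+u/4,150+v/4,z)[:2].round(1)
print("side rim: ++",S(468,238,48),"+-",S(530,145,48),"--",S(612,158,48),"-+",S(555,252,48))
print("side bottom ++",S(468,278,0),"-+",S(556,296,0))
print("top rim ++",T(82,88,48),"-+",T(57,198,48), "--", T(285,213,48))
E
```

```text
[497, -356, 23] [np.float64(278.8276464966775), np.float64(190.15958276348272)] [np.float64(558.5504660771508), np.float64(169.35047532799683)]
[497, -356, 48] [np.float64(285.64192633917787), np.float64(186.96481482859065)] [np.float64(558.796351474414), np.float64(148.399583534219)]
[497, -356, 100] [np.float64(300.78079295489533), np.float64(179.86719530717755)] [np.float64(559.318603263685), np.float64(103.90063870912218)]
side rim: ++ [ 571.8 -183.5] +- [ 526.3 -360.5] -- [ 441.7 -341.3] -+ [ 488.1 -166.2]
side bottom ++ [ 572.8 -186.3] -+ [ 486.5 -163. ]
top rim ++ [ 576.5 -190.9] -+ [ 485.9 -170.8] -- [ 475.8 -355.1]
```

```bash
python3 - <<'E'
from h import *
d=get_image("top"); s=get_image("side")
def crop(d,u,v):
    a=cv2.resize(d["img"][v:v+60,u:u+40,::-1],(400,600),interpolation=cv2.INTER_CUBIC)
    for p,c in(([497,-356,23],(0,0,255)),([497,-356,48],(0,255,0)),([497,-356,100],(255,255,0))):
        x,y=proj(d,p); cv2.circle(a,(int((x-u+.5)*10),int((y-v+.5)*10)),4,c,1)
    return a
cv2.imwrite("pics/z.png",np.hstack([crop(d,375,170),crop(s,312,160)]))
E
```

```text
(no output)
```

View pics/z.png

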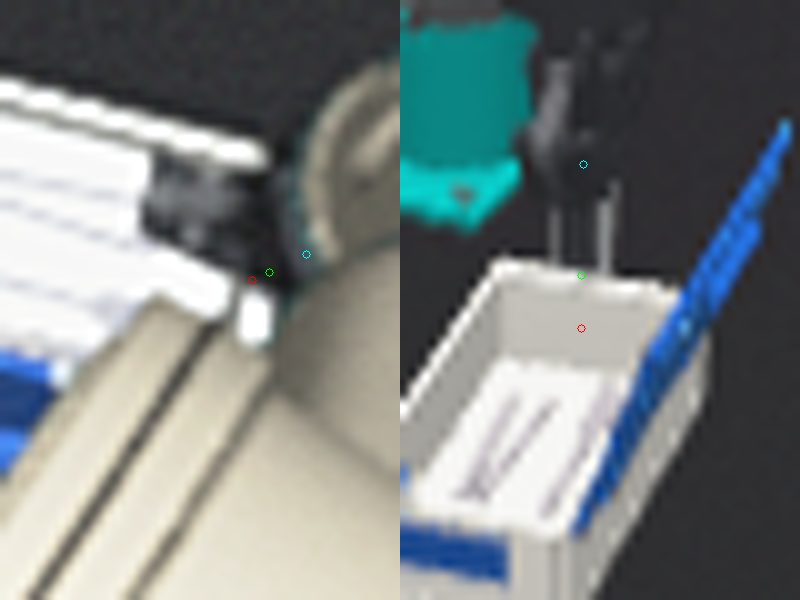

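Request:
move_arm(rows="0 0 -0.08 0 0 0 1;0 0 -0.14 0 0 0 1;0 0 -0.14 0 0 0 1;0 0 -0.14 0 0 0 1;0 0 -0.14 0 0 0 1;0 0 -0.14 0 0 0 1")

```text
clock: 5.62
eef_pos: [496.4, -355.6, 78.2]
tool_rot: [3.141, -0.002, 2.908]
force: [-0.1, -0.0, -0.6]
width: -0.0
gripper_force: 0.0
```

```bash
python3 - <<'E'
from h import *
plan((497,-356,40,2.908))
s=get_image("side"); a=cv2.imread("pics/side0.png").astype(int); m=np.abs(s["img"][:,:,::-1].astype(int)-a).max(2)>45
m[:,:300]=0;m[:,372:]=0
for v in range(150,215): 
    u=np.where(m[v])[0]
    if len(u): print(v,u.min(),u.max(),len(u),end=" | ")
p=read_state()["eef_pos"]; print()
for z in(-14,0,14,30): print(z,proj(s,p+[0,0,z]))
cv2.imwrite("pics/s1.png",s["img"][:,:,::-1])
E
```

```text
at [ 496.4 -355.6   78.2] [ 3.141e+00 -2.000e-03  2.908e+00] q [ 0.47  0.75  0.17  1.75 -0.19  0.66  2.08] F [-0.1 -0.  -0.6] w -0.0 t 5.6167
(497, -356, 40, 2.908) -> [-0.003 -0.001  0.127] [ 0.    -0.001  0.   ]
150 322 325 4 | 151 323 325 3 | 152 325 325 1 | 155 325 325 1 | 156 325 325 1 | 158 327 328 2 | 159 327 328 2 | 160 327 328 2 | 161 326 327 2 | 162 326 327 2 | 163 324 327 4 | 164 324 327 4 | 165 324 325 2 | 166 324 325 2 | 167 324 326 3 | 168 324 330 7 | 169 325 331 7 | 170 325 331 7 | 171 328 333 5 | 172 328 333 4 | 173 332 333 2 | 174 332 333 2 | 175 332 333 2 | 176 332 332 1 | 177 332 332 1 | 178 329 332 4 | 
-14 (np.float64(329.8919472422448), np.float64(183.71354583589465))
0 (np.float64(329.9276317111056), np.float64(180.7228645952207))
14 (np.float64(329.9635899071933), np.float64(177.709242537199))
30 (np.float64(330.0050242226544), np.float64(174.23667214661688))
```

```bash
python3 - <<'E'
from h import *
d=get_image("top"); s=get_image("side"); p=read_state()["eef_pos"]
def crop(d,u,v):
    a=cv2.resize(d["img"][v:v+60,u:u+40,::-1],(400,600),interpolation=cv2.INTER_CUBIC)
    a=(255*(a/255.)**.5).astype(np.uint8)
    for z,c in((-14,(0,0,255)),(49,(0,255,0))):
        x,y=proj(d,p+[0,0,z]); cv2.circle(a,(int((x-u+.5)*10),int((y-v+.5)*10)),4,c,1)
    return a
cv2.imwrite("pics/z2.png",np.hstack([crop(d,375,170),crop(s,312,145)]))
E
```

```text
(no output)
```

View pics/z2.png

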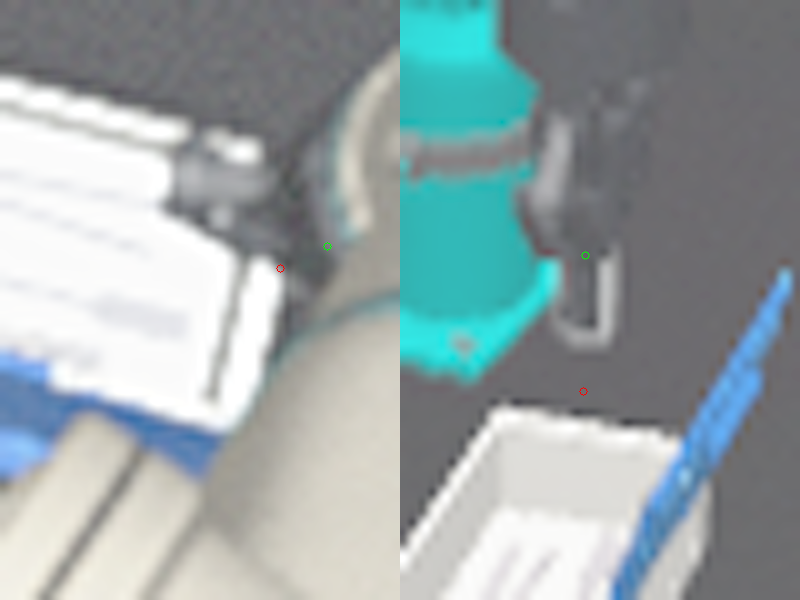

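z2 shows the shut fingertip at (585,340), about 24 mm higher than the nominal (584,392), so the earlier closing went over the rim. I'll open, go lower in small steps and watch the force.

Request:
move_arm(rows="0 0 0 0 0 0 -1;0 0.013 0 0 0 0 -1;0 0.013 0 0 0 0 -1;0 0.013 0 0 0 0 -1;0 0.013 0 0 0 0 -1;0 0.013 0 0 0 0 -1;0 0.013 0.05 0 0 0 -1;0 0.013 0.1 0 0 0 -1;0 0.013 0.14 0 0 0 -1;0 0.013 0.16 0 0 0 -1;0 0.013 0.18 0 0 0 -1;0 0.013 0.18 0 0 0 -1")

```text
clock: 6.77
eef_pos: [497.3, -352.1, 24.1]
tool_rot: [3.141, -0.002, 2.908]
force: [-1.2, 0.7, 0.5]
width: 85.3
gripper_force: 0.0
```

Request:
move_arm(rows="0 0 0.01 0 0 0 -1;0 0 0.018 0 0 0 -1;0 0 0.025 0 0 0 -1;0 0 0.03 0 0 0 -1;0 0 0.03 0 0 0 -1")

```text
clock: 7.18
eef_pos: [497.9, -352.4, 16.1]
tool_rot: [3.141, -0.0, 2.908]
force: [0.4, 0.5, 0.2]
width: 85.2
gripper_force: 0.0
```

Request:
move_arm(rows="0 0 0 0 0 0 0;0 0 0 0 0 0 0.5;0 0 0 0 0 0 1;0 0 0 0 0 0 1;0 0 0 0 0 0 1;0 0 0 0 0 0 1;0 0 0 0 0 0 1;0 0 0 0 0 0 1;0 0 0 0 0 0 1")

```text
clock: 7.93
eef_pos: [498.4, -352.8, 16.5]
tool_rot: [-3.141, 0.001, 2.908]
force: [1.0, -0.4, 2.0]
width: 6.6
gripper_force: 60.1
```

```bash
python3 - <<'E'
from h import *
plan((497,-352,100,2.908))
s=get_image("side");d=get_image("top");cv2.imwrite("pics/s2.png",s["img"][:,:,::-1]);cv2.imwrite("pics/t2.png",d["img"][:,:,::-1])
for n,i in(("side",s),("top",d)):
    a=cv2.imread(f"pics/{n}0.png").astype(int); m=np.abs(i["img"][:,:,::-1].astype(int)-a).max(2)>40
    print(n,"changed in box area",m[195:215,300:330].sum() if n=="side" else m[170:195,340:375].sum())
E
```

```text
at [ 498.4 -352.8   16.5] [-3.141e+00  1.000e-03  2.908e+00] q [ 0.48  0.85  0.14  1.77 -0.21  0.53  2.09] F [ 1.  -0.4  2. ] w 6.6 t 7.9333
(497, -352, 100, 2.908) -> [ 0.005  0.002 -0.278] [-0.     0.001 -0.   ]
side changed in box area 11
top changed in box area 43
```

Grasped (width 6.6, 60 N). Slide the box: first outward in x, then along y.

Request:
move_arm(rows="0.01 0.01 0 0 0 0 1;0.03 0.03 0 0 0 0 1;0.05 0.06 0 0 0 0 1;0.075 0.09 0 0 0 0 1;0.1 0.12 0 0 0 0 1;0.12 0.155 0 0 0 0 1;0.132 0.19 0 0 0 0 1;0.137 0.225 0 0 0 0 1;0.137 0.26 0 0 0 0 1;0.137 0.29 0 0 0 0 1;0.137 0.3 0 0 0 0 1;0.137 0.3 0 0 0 0 1")

```text
clock: 9.03
eef_pos: [479.6, -253.5, 16.4]
tool_rot: [3.141, -0.0, 2.91]
force: [0.3, -1.4, 5.4]
width: 6.2
gripper_force: 60.7
```

Request:
move_arm(rows="0 0.01 0 0 0 0 1;0 0.04 0 0 0 0 1;0 0.08 0 0 0 0 1;0 0.12 0 0 0 0 1;0 0.16 0 0 0 0 1;0 0.2 0 0 0 0 1;0 0.24 0 0 0 0 1;0 0.28 0 0 0 0 1;0 0.31 0 0 0 0 1;0 0.33 0 0 0 0 1;0 0.34 0 0 0 0 1;0 0.34 0 0 0 0 1")

```text
clock: 10.03
eef_pos: [502.8, -155.0, 16.4]
tool_rot: [3.141, 0.0, 2.909]
force: [-0.5, -3.2, 6.6]
width: 6.5
gripper_force: 60.7
```

```bash
python3 - <<'E'
from h import *
plan((500,-150,16,2.908))
d=get_image("top"); s=get_image("side")
a=cv2.resize(d["img"][120:220,260:360,::-1],(400,400),interpolation=cv2.INTER_CUBIC);b=cv2.resize(s["img"][165:265,270:370,::-1],(400,400),interpolation=cv2.INTER_CUBIC)
cv2.imwrite("pics/m.png",np.hstack([a,b]))
E
```

```text
at [ 502.8 -155.    16.4] [3.141 0.    2.909] q [ 0.14  0.78  0.15  2.01 -0.3   0.37  1.87] F [-0.5 -3.2  6.6] w 6.5 t 10.0333
(500, -150, 16, 2.908) -> [0.013 0.014 0.001] [0.    0.    0.001]
```

View pics/m.png

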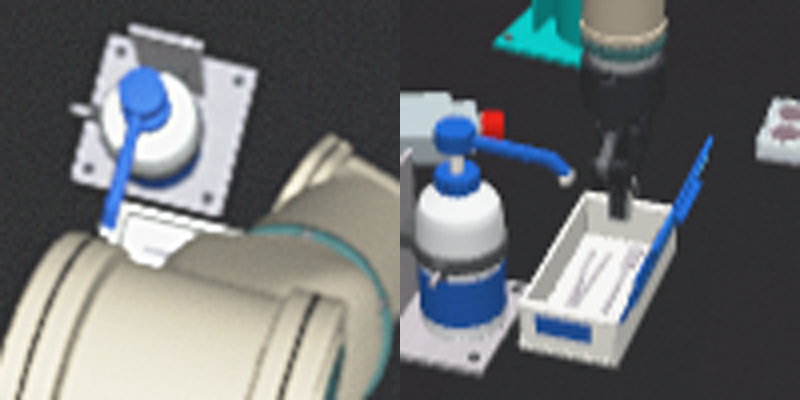

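```bash
python3 - <<'E'
from h import *
d=get_image("top"); s=get_image("side")
S=lambda u,v:pix2z(s,270+(u-400)/4,165+v/4,48)[:2]; T=lambda u,v,z=48:pix2z(d,260+u/4,120+v/4,z)[:2]
x=np.array([.972,-.233]);y=np.array([.233,.972]);noz=np.array([537.8,2.3])
for n,c,o in(("S++",S(527,294),45*x+92*y),("S-+",S(621,325),-45*x+92*y),("T++",T(118,200),45*x+92*y)):
    cen=c-o; print(n,c.round(1),cen.round(1),"noz in box",((noz-cen)@x).round(1),((noz-cen)@y).round(1))
E
```

```text
S++ [5.718e+02 2.000e-01] [506.6 -78.7] noz in box 11.5 86.0
S-+ [487.3  37.4] [509.6 -62.5] noz in box 12.3 69.5
T++ [580.9   8.8] [515.8 -70.2] noz in box 4.5 75.6
```

Request:
move_arm(rows="0 0.01 0 0 0 0 1;0 0.03 0 0 0 0 1;0 0.06 0 0 0 0 1;0 0.09 0 0 0 0 1;0 0.115 0 0 0 0 1;0 0.13 0 0 0 0 1;0 0.13 0 0 0 0 1;0 0.13 0 0 0 0 1;0 0.13 0 0 0 0 0;0 0.13 0 0 0 0 -0.5;0 0.13 0 0 0 0 -1;0 0.13 0 0 0 0 -1")

```text
clock: 11.23
eef_pos: [510.9, -117.1, 15.8]
tool_rot: [3.141, -0.002, 2.909]
force: [0.1, -0.1, -0.0]
width: 54.5
gripper_force: 0.0
```

Request:
move_arm(rows="0 0 0 0 0 0 -1;0 0 0 0 0 0 -1;0 0 -0.05 0 0 0 -1;0 0 -0.12 0 0 0 -1;0 0 -0.24 0 0 0 -1;0 0 -0.38 0 0 0 -1;0 0 -0.5 0 0 0 -1;0 0 -0.64 0 0 0 -1;0 0 -0.78 0 0 0 -1;0 0 -0.9 0 0 0 -1;0 0 -0.95 0 0 0 -1;0 0 -0.95 0 0 0 1")

```text
clock: 12.23
eef_pos: [513.7, -118.9, 305.5]
tool_rot: [3.141, 0.009, 2.908]
force: [0.4, -0.6, -1.1]
width: 75.9
gripper_force: 0.0
```

```bash
python3 - <<'E'
from h import *
plan((633,-20,300,2.908))
d=get_image("top"); s=get_image("side")
a=cv2.resize(d["img"][120:220,260:360,::-1],(400,400),interpolation=cv2.INTER_CUBIC);b=cv2.resize(s["img"][165:265,270:370,::-1],(400,400),interpolation=cv2.INTER_CUBIC)
cv2.imwrite("pics/m2.png",np.hstack([a,b]))
E
```

```text
at [ 513.7 -118.9  305.5] [3.141 0.009 2.908] q [-0.08  0.37  0.36  1.75 -0.15  1.04  1.67] F [ 0.4 -0.6 -1.1] w 75.9 t 12.2333
(633, -20, 300, 2.908) -> [-0.311  0.413  0.022] [ 0.001  0.005 -0.   ]
```

View pics/m2.png

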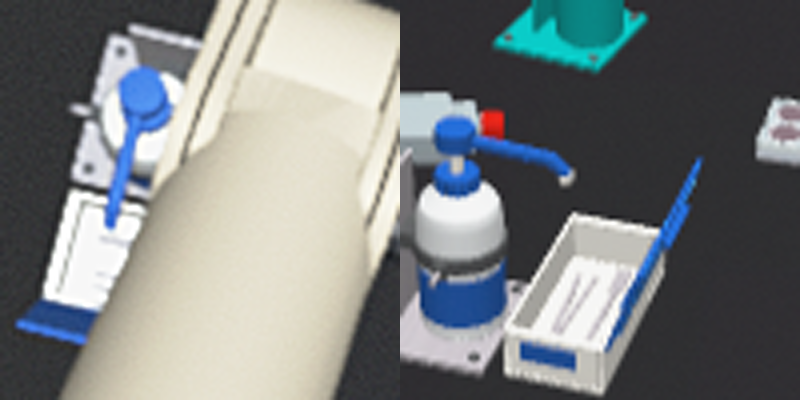

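The box stands under the spout: its rim corners are at (68,188) and (42,300), and the nozzle is at (110,222) in the left panel. No views remain, so I'll go on by numbers.

```bash
python3 - <<'E'
from h import *
d=get_image("top"); s=get_image("side")
T=lambda u,v,z=48:pix2z(d,260+u/4-.4,120+v/4-.4,z)[:2];S=lambda u,v:pix2z(s,270+(u-400)/4-.4,165+v/4-.4,48)[:2]
a,b=T(68,188),T(42,301); x=(a-b)/np.linalg.norm(a-b); x=np.array([.972,-.233]);y=np.array([.233,.972])
print(a,b,np.linalg.norm(a-b))
for noz in(T(110,225,168),np.array([537.8,2.3])):
  for c,o in((a,45*x+92*y),(b,-45*x+92*y),(S(508,325),45*x+92*y),(S(603,352),-45*x+92*y),(S(572,213),45*x-92*y),(S(660,232),-45*x-92*y)): cen=c-o; print(noz.round(),cen.round(1),((noz-cen)@x).round(1),((noz-cen)@y).round(1))
print("head",T(142,85,208))
plan((633,-20,300,2.908))
E
```

```text
[591.78554626  51.30536048] [498.37053495  70.04860069] 95.27682505251722
[542.   5.] [526.6 -27.6] 7.1 35.5
[542.   5.] [520.7 -29.9] 12.3 39.0
[542.   5.] [519.4 -35.9] 12.1 45.2
[542.   5.] [523.5 -26.7] 10.3 35.3
[542.   5.] [523.6 -29.4] 9.5 37.9
[542.   5.] [528.5 -26.2] 5.6 33.7
[538.   2.] [526.6 -27.6] 3.9 31.7
[538.   2.] [520.7 -29.9] 9.2 35.3
[538.   2.] [519.4 -35.9] 9.0 41.4
[538.   2.] [523.5 -26.7] 7.2 31.6
[538.   2.] [523.6 -29.4] 6.4 34.1
[538.   2.] [528.5 -26.2] 2.4 29.9
head [636.60821772 -19.04488913]
at [ 510.3 -117.7  299.6] [-3.142e+00 -3.000e-03  2.908e+00] q [-0.08  0.37  0.36  1.76 -0.15  1.04  1.67] F [0.4 1.  0.1] w 46.3 t 12.4333
(633, -20, 300, 2.908) -> [-0.323  0.412 -0.002] [-0.    -0.002  0.   ]
```

Request:
move_arm(rows="-0.325 0.412 0 0 0 0 1;-0.325 0.412 0 0 0 0 1;-0.325 0.412 0 0 0 0 1;-0.325 0.412 0 0 0 0 1;-0.325 0.412 0 0 0 0 1;-0.325 0.412 0 0 0 0 1;-0.325 0.412 0 0 0 0 1;-0.325 0.412 0.1 0 0 0 1;-0.325 0.412 0.16 0 0 0 1;-0.325 0.412 0.2 0 0 0 1;-0.325 0.412 0.2 0 0 0 1;-0.325 0.412 0.2 0 0 0 1")

```text
clock: 13.43
eef_pos: [633.6, -22.0, 240.9]
tool_rot: [-3.141, -0.002, 2.906]
force: [0.0, -0.3, 0.7]
width: -0.3
gripper_force: 0.0
```

```bash
python3 - <<'E'
from h import *
plan((633.5,-20,230,2.908))
s=get_image("side"); p=read_state()["eef_pos"]; a=cv2.imread("pics/side0.png"); i=s["img"][:,:,::-1]
m=np.abs(i.astype(int)-a.astype(int)).max(2)>25; m[:,:255]=0;m[:,315:]=0
for v in range(165,210):
    u=np.where(m[v])[0]
    if len(u): print(v,u.min(),u.max(),len(u),end=" | ")
print()
for z in(-14,10,60): print(z,proj(s,p+[0,0,z]))
print("head",proj(s,[633.5,-20,208]))
g=s["img"][186:212,274:296].astype(int)
for r in g[::2]: print(" ".join("B" if (q[2]>q[0]+60) else ("W" if q.min()>150 else ("k" if q.max()<70 else "g")) for q in r))
E
```

```text
at [633.6 -22.  240.9] [-3.141e+00 -2.000e-03  2.906e+00] q [-0.2   0.6   0.31  1.54 -0.2   1.03  1.51] F [ 0.  -0.3  0.7] w -0.3 t 13.4333
(633.5, -20, 230, 2.908) -> [0.002 0.006 0.036] [-0.001 -0.001 -0.001]
165 274 277 4 | 166 274 276 3 | 167 273 276 4 | 168 273 275 3 | 169 275 275 1 | 173 286 286 1 | 174 286 286 1 | 175 284 286 3 | 176 279 286 4 | 177 279 286 4 | 178 279 286 4 | 179 279 286 4 | 180 284 286 3 | 181 284 286 3 | 182 284 286 3 | 183 280 285 5 | 184 280 285 6 | 185 284 284 1 | 196 314 314 1 | 197 314 314 1 | 198 313 314 2 | 199 312 314 3 | 200 312 314 3 | 201 311 314 4 | 202 310 314 5 | 203 310 314 5 | 204 310 314 5 | 205 311 314 4 | 206 311 314 4 | 207 307 314 4 | 208 306 314 6 | 209 306 314 6 | 
-14 (np.float64(282.5760184872811), np.float64(190.1476687614051))
10 (np.float64(282.270883851891), np.float64(183.9100483426106))
60 (np.float64(281.61916967295656), np.float64(170.587582787222))
head (np.float64(283.0632339396635), np.float64(195.52472745077262))
k k k k k k k k k k k k k k k k k k k k k k
g g W W W W W W g k k k k k k k k k k k k k
W W W W W W W W W g g g W W g k k k k k k k
W W W W W W W W W W W W W W W g g g g g g g
W W W W W W B B B B B B B B W W g g g g g g
W W W W W B B B B B B B B B B W g g g g g g
W W W W g B B B B B B B B B B g g g g g g g
g g g g g B B B B B B B B B B B B B B B B B
g g g g g B B B B B B B B B g g B B B B B B
g g g g g g g g g W W W g k k k k k k k k g
g g g g g B B B B W W W B B B B k k k k k k
k k k k B B B B B B B B B B B B k k k k k k
k k k k g B B B B B B B B B B B g g k k k k
```

Request:
move_arm(rows="0 0.005 0.04 0 0 0 1;0 0.005 0.08 0 0 0 1;0 0.005 0.11 0 0 0 1;0 0.005 0.115 0 0 0 1;0 0.005 0.115 0 0 0 1;0 0.005 0.115 0 0 0 1")

```text
clock: 13.98
eef_pos: [635.7, -19.4, 207.5]
tool_rot: [3.141, 0.001, 2.908]
force: [-0.3, -0.2, 0.5]
width: 0.2
gripper_force: 0.0
```

Request:
move_arm(rows="0 0 0.01 0 0 0 1;0 0 0.02 0 0 0 1;0 0 0.03 0 0 0 1;0 0 0.035 0 0 0 1;0 0 0.035 0 0 0 1")

```text
clock: 14.4
eef_pos: [634.9, -19.0, 195.7]
tool_rot: [-3.141, -0.001, 2.908]
force: [-0.6, 0.1, 0.5]
width: 0.4
gripper_force: 0.0
```

Request:
move_arm(rows="0 0 0.01 0 0 0 1;0 0 0.02 0 0 0 1;0 0 0.025 0 0 0 1;0 0 0.025 0 0 0 1")

```text
clock: 14.73
eef_pos: [635.5, -19.1, 189.1]
tool_rot: [3.141, 0.001, 2.908]
force: [-1.6, -0.3, 5.4]
width: -0.0
gripper_force: 3.0
```

Request:
move_arm(rows="0 0 0.01 0 0 0 1;0 0 0.02 0 0 0 1;0 0 0.02 0 0 0 1;0 0 0.02 0 0 0 1")

```text
clock: 15.07
eef_pos: [635.6, -19.1, 183.8]
tool_rot: [3.141, 0.001, 2.908]
force: [-2.0, -0.5, 8.9]
width: 0.0
gripper_force: 4.3
```

Request:
move_arm(rows="0 0 0.01 0 0 0 1;0 0 0.02 0 0 0 1;0 0 0.025 0 0 0 1;0 0 0.025 0 0 0 1")

```text
clock: 15.4
eef_pos: [635.6, -19.1, 176.6]
tool_rot: [3.141, 0.001, 2.908]
force: [-3.4, 0.4, 11.9]
width: -0.3
gripper_force: 5.9
```

Request:
move_arm(rows="0 0 0.007 0 0 0 1;0 0 0.013 0 0 0 1;0 0 0.013 0 0 0 1;0 0 0.013 0 0 0 1")

```text
clock: 15.73
eef_pos: [635.7, -19.1, 176.1]
tool_rot: [3.14, 0.003, 2.908]
force: [-9.5, 1.7, 29.6]
width: -0.4
gripper_force: 14.5
```

Bottomed out on the stop (29.6 N). Hold briefly, then retract.

Request:
move_arm(rows="0 0 0 0 0 0 1;0 0 0 0 0 0 1;0 0 -0.03 0 0 0 1;0 0 -0.07 0 0 0 1;0 0 -0.12 0 0 0 1;0 0 -0.22 0 0 0 1;0 0 -0.34 0 0 0 1;0 0 -0.42 0 0 0 1;0 0 -0.42 0 0 0 1;0 0 -0.42 0 0 0 1")

```text
clock: 16.57
eef_pos: [636.0, -19.2, 298.6]
tool_rot: [3.141, 0.003, 2.908]
force: [0.1, -0.1, -1.1]
width: -0.2
gripper_force: 0.0
```

```bash
python3 - <<'E'
from h import *
plan((513,-119,300,2.908))
s=get_image("side");i=s["img"][:,:,::-1]; a=cv2.imread("pics/side0.png")
def blue(m): m=m.astype(int); return (m[:,:,0]>m[:,:,2]+60)
for n,m in(("before",a),("now",i)):
    b=blue(m)[185:215,272:298]; v,u=np.where(b); print(n,b.sum(),v.min()+185,u.mean()+272)
l=blue(i)[195:260,315:350]; v,u=np.where(l); print("lid",l.sum(),v.min()+195,u.max()+315,u[v==v.min()]+315)
E
```

```text
at [636.  -19.2 298.6] [3.141e+00 3.000e-03 2.908e+00] q [-0.21  0.55  0.33  1.46 -0.19  1.16  1.49] F [ 0.1 -0.1 -1.1] w -0.2 t 16.5667
(513, -119, 300, 2.908) -> [ 0.322 -0.419 -0.006] [ 0.001  0.002 -0.   ]
before 209 194 285.09090909090907
now 210 194 285.1047619047619
lid 156 204 345 [344]
```

```bash
python3 - <<'E'
from h import *
plan((405,-52,300,2.908))
E
```

```text
at [635.  -18.9 297. ] [ 3.141 -0.     2.908] q [-0.21  0.55  0.33  1.46 -0.19  1.16  1.49] F [ 0.   0.1 -1.1] w -0.1 t 16.6167
(405, -52, 300, 2.908) -> [ 0.72  -0.285 -0.01 ] [ 0. -0.  0.]
```

Request:
move_arm(rows="0.15 -0.06 -0.01 0 0 0 1;0.72 -0.285 -0.01 0 0 0 1;0.72 -0.285 -0.01 0 0 0 1;0.72 -0.285 -0.01 0 0 0 1;0.72 -0.285 -0.01 0 0 0 1;0.72 -0.285 -0.01 0 0 0 1;0.72 -0.285 -0.01 0 0 0 1;0.72 -0.285 -0.01 0 0 0 1;0.72 -0.285 -0.01 0 0 0 1;0.72 -0.285 -0.01 0 0 0 1")

```text
clock: 17.45
eef_pos: [406.3, -51.9, 299.9]
tool_rot: [-3.141, -0.0, 2.909]
force: [0.1, -0.1, 0.1]
width: 0.3
gripper_force: 0.0
```

```bash
python3 - <<'E'
from h import *
plan((405,-52,101,2.908))
E
```

```text
at [406.3 -51.9 299.9] [-3.141 -0.     2.909] q [-0.25  0.18  0.37  2.02 -0.08  0.95  1.5 ] F [ 0.1 -0.1  0.1] w 0.3 t 17.45
(405, -52, 101, 2.908) -> [ 0.004 -0.001  0.663] [-0. -0.  0.]
```

Request:
move_arm(rows="0 0 0.1 0 0 0 1;0 0 0.2 0 0 0 1;0 0 0.3 0 0 0 1;0 0 0.4 0 0 0 1;0 0 0.5 0 0 0 1;0 0 0.58 0 0 0 1;0 0 0.64 0 0 0 1;0 0 0.663 0 0 0 1;0 0 0.663 0 0 0 1;0 0 0.663 0 0 0 1")

```text
clock: 18.28
eef_pos: [405.8, -52.4, 101.2]
tool_rot: [-3.141, -0.0, 2.908]
force: [0.0, -0.9, -0.3]
width: -0.1
gripper_force: 0.0
```

Request:
move_arm(rows="-0.02 0 0 0 0 0 1;-0.05 0 0 0 0 0 1;-0.08 0 0 0 0 0 1;-0.11 0 0 0 0 0 1;-0.14 0 0 0 0 0 1;-0.17 0 0 0 0 0 1;-0.2 0 0 0 0 0 1;-0.225 0 0 0 0 0 1;-0.25 0 0 0 0 0 1;-0.25 0 0 0 0 0 1;-0.25 0 0 0 0 0 1")

```text
clock: 19.2
eef_pos: [478.4, -69.7, 101.3]
tool_rot: [-3.142, -0.0, 2.908]
force: [-0.5, -0.7, 0.5]
width: 0.1
gripper_force: 0.0
```

```bash
cat > lid.py <<'E'
from h import *
plan((480,-70,300,2.908))
s=get_image("side");i=s["img"].astype(int)
x=np.array([.972,-.233]);y=np.array([.233,.972]);c=np.array([523.5,-29])
def P(a,b,z): return np.r_[c+a*x+b*y,z]
for n,p in(("open lid mid +y",P(-59,60,90)),("open edge +y",P(-70,70,122)),("shut lid",P(20,75,53)),("shut lid b",P(-20,75,53)),("shut lid c",P(0,-60,53))):
    u,v=proj(s,p); print(n,round(u),round(v),i[round(v),round(u)])
E
python3 lid.py
```

```text
at [478.4 -69.7 101.3] [-3.142 -0.     2.908] q [-0.08  0.59  0.24  2.09 -0.28  0.49  1.71] F [-0.5 -0.7  0.5] w 0.1 t 19.2
(480, -70, 300, 2.908) -> [-0.005  0.    -0.662] [-0. -0. -0.]
open lid mid +y 327 237 [ 36 100 183]
open edge +y 330 232 [ 36  95 184]
shut lid 304 244 [213 212 204]
shut lid b 315 247 [246 246 244]
shut lid c 322 224 [ 44 118 201]
```

Request:
move_arm(rows="-0.03 0 0 0 0 0 1;-0.06 0 0 0 0 0 1;-0.08 0 0 0 0 0 1;-0.08 0 0 0 0 0 1;-0.08 0 0 0 0 0 1;-0.08 0 0 0 0 0 1;-0.08 0 0 0 0 0 1;-0.08 0 0 0 0 0 1")

```text
clock: 19.92
eef_pos: [501.2, -75.0, 101.4]
tool_rot: [3.142, -0.001, 2.908]
force: [0.3, 1.1, -0.3]
width: -0.0
gripper_force: 0.0
```

```bash
python3 lid.py
```

```text
at [501.2 -75.  101.4] [ 3.142e+00 -1.000e-03  2.908e+00] q [-0.07  0.62  0.24  2.03 -0.28  0.53  1.71] F [ 0.3  1.1 -0.3] w -0.0 t 19.9167
(480, -70, 300, 2.908) -> [ 0.073  0.    -0.662] [ 0. -0. -0.]
open lid mid +y 327 237 [ 40 120 229]
open edge +y 330 232 [ 36  98 193]
shut lid 304 244 [ 51 143 232]
shut lid b 315 247 [ 46 120 209]
shut lid c 322 224 [ 51 141 231]
```

Request:
move_arm(rows="0 0 -0.05 0 0 0 1;0 0 -0.15 0 0 0 1;0 0 -0.28 0 0 0 1;0 0 -0.4 0 0 0 1;0 0 -0.5 0 0 0 1;0 0 -0.6 0 0 0 1;0 0 -0.66 0 0 0 1;0 0 -0.66 0 0 0 1;0 0 -0.66 0 0 0 1;0 0 -0.66 0 0 0 1")

```text
clock: 20.8
eef_pos: [500.8, -74.9, 298.5]
tool_rot: [-3.142, -0.002, 2.908]
force: [0.1, 0.4, -0.4]
width: 0.2
gripper_force: 0.0
```

```bash
python3 lid.py; python3 - <<'E'
from h import *
s=get_image("side");i=s["img"].astype(int);b=(i[:,:,2]>i[:,:,0]+60).astype(np.uint8)
b[:,:294]=0;b[:,350:]=0;b[:200]=0;b[275:]=0
n,l,st,c=cv2.connectedComponentsWithStats(b)
for k in range(1,n):
    if st[k,4]>15: print(st[k],c[k].round(1))
k=1+np.argmax(st[1:,4]); q=cv2.approxPolyDP(max(cv2.findContours((l==k).astype(np.uint8),0,2)[0],key=len),2.5,True)[:,0]
print(q.tolist())
x=np.array([.972,-.233]);y=np.array([.233,.972]);cc=np.array([523.5,-29])
print("expected shut corners",[np.round(proj(s,np.r_[cc+a*x+e*y,51])).tolist() for a,e in((45,92),(45,-92),(-45,-92),(-45,92))])
E
```

```text
at [500.8 -74.9 298.5] [-3.142e+00 -2.000e-03  2.908e+00] q [-0.17  0.35  0.36  1.8  -0.14  1.02  1.59] F [ 0.1  0.4 -0.4] w 0.2 t 20.8
(480, -70, 300, 2.908) -> [ 0.071 -0.    -0.005] [-0.    -0.001  0.   ]
open lid mid +y 327 237 [ 40 119 229]
open edge +y 330 232 [ 36  98 193]
shut lid 304 244 [ 51 143 232]
shut lid b 315 247 [ 45 120 210]
shut lid c 322 224 [ 52 142 231]
[294 200  19   9  74] [302.7 203.5]
[296 217  40  35 883] [316.6 234.3]
[294 231   3  13  25] [294.6 237.4]
[300 251  14   6  56] [306.4 253.6]
[[313, 217], [296, 246], [320, 251], [325, 247], [335, 221]]
expected shut corners [[295.0, 246.0], [313.0, 217.0], [336.0, 222.0], [320.0, 251.0]]
```

The lid outline matches the shut corners to within a pixel. Handing in.

```bash
python3 -c "
from cell import *
print(finish_job())"
```

```text
the job is handed in; nothing more can be done
None
```

I handed the job in at about 21 s of the 72 s: the box is under the spout with its lid shut, and the pump was pressed to its stop and sprang back up. The final images agree, but the hand-in returned no verdict.

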